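# Put three washed instrument dishes back into their own under-trays

## Robot

A 6-joint arm with a two-finger parallel gripper is mounted at the origin on a cart in front of the work surface, level with it; the furniture and walls round the work are solid. World frame = base frame: x ahead of the robot, y to its left, z up, the work surface at z = 0. Lengths are in mm, angles in rad, forces in N, time in s.
With the tool pointing down it reaches from about 425 to 950 mm from the base axis. Payload 14.7 kg.
Tool frame: the origin (TCP) lies on the centre line of the jaws, within the pads' length; the fingertips stand finger_overhang ahead of it and the grasp point (between the pads) lies 8 mm behind it (finger_overhang is the distance from the TCP to the fingertips, in mm); z points along the fingers, y is the line along which they close (so a half turn about z gives the same grasp; the last joint's range is limited). The gripper opens to 85 mm and grips with 20 to 120 N. Pads are 22 mm wide; open, the fingers measure 114 mm over their backs; the gripper's body (76 mm by 85 mm) begins 54 mm behind the grasp point. The pads swing forward as they close: fully open they stand 13 mm farther back than shut.
Start: joints at [-1.204, 0.48, 1.596, -0, 1.065, -0.047], TCP at [261.374, -595.127, 242.297] pointing down, gripper open.
Joint ranges: [-2.75, 2.75], [-0.82, 2.05], [0.23, 2.67], [-1.56, 4.7], [0.09, 2.69], [-2.92, 2.92]. Speed limits (rad/s): [1.89, 1.89, 2.39, 3.01, 3.01, 3.01].

## Interface

Orientations are given as [roll, pitch, yaw] about the fixed x, y, z axes, in that order (R = Rz(yaw) Ry(pitch) Rx(roll)).
In Python, from cell import * gives the robot as it stands.
- The arm moves only by the tool apply_moves, never from a script. Its argument "motion" is one flat list of numbers, 6 for each row, row after row: the shift along the world's x, y, z each as a share of 0.04 m, from -1 to 1, then the turn, a rotation vector about the world's x, y, z each as a share of 10 degrees, from -1 to 1. A call has 1 to 12 rows; each row shifts and turns the commanded pose from where the row before left it; what a row does not reach is not made up. A row lasts 1/8 s, in which the tool goes at most 62.5 mm and 10.7 degrees, less where a joint would pass 70% of its speed; a pose out of reach is approached as far as the arm can. A call with a number of a shift or a turn outside -1 to 1 is refused whole. A call with a gripper value outside its range is refused whole. "fingers" is the closure, from 0 (fully open) to 1 (shut), set as the call begins (left out, the last holds). The fingers move at their own pace and stop on an object; "newtons" is the grip in N (left out, the last holds). Time passes only in rows, so rows that do not move let the fingers close. It gives the time, the measured TCP pose, the force, the opening and the grip force at its end, in the units of the state.
- observe(): the state, without advancing time (a new reading comes with each control period).
- snapshot(name): name is "scene" or "top" or "wrist"; returns (picture, depth): 480x640x3 uint8, blue, green, red; 480x640 float32, mm along the optical axis (not along the pixel's ray), 0 where there is no reading.
- calibration(name): a dict with "fovy" (degrees; the focal length in pixels is half the picture's height over the tangent of half this angle, whatever the lens; pixels are square), "cx", "cy" (the principal point, pixels), "R" (3x3) and "t" (3): a world point X has camera coordinates R X + t; the wrist camera has in their place "mount" (4x4, takes a point from camera to tool coordinates, whose origin is the TCP and whose axes are the flange's). Camera axes: x right, y down, z forward; pixel columns grow to the right and rows downward; lengths in mm; the calibration is good to about 2 mm. The wrist camera is an equidistant fisheye: a pixel r from the principal point sees the ray r / f radians off the axis. A picture is of the moment at which its call begins: read the wrist's pose just before it. calibration takes no time and is no camera call.
- job_done(): hands the job in; it is judged then, once.
The state is a dict: "time": time; "q": joint angles; "qvel": joint speeds; "joint_torque": joint torques, N m; "tcp_pos": TCP position; "eef_rot": TCP orientation; "contact_force": force on the tool from outside, world axes, zero at the start; "ft_torque": the same for the moment, N m; "width": opening from 0.0 (shut) to 1.0 (fully open); "grasp_force": force on a finger pad.
Only numpy, scipy, OpenCV 4.12 (cv2) and the standard library are available. Lean on these libraries where they do the work, as an engineer would, in place of code of your own. Each camera call takes 0.05 s, during which the arm holds its last target. There are 200 camera calls.

## Task

After washing, each of the three deep steel dishes was laid crosswise on the wrong under-tray. Change them round so that every dish sits right down on the floor of the shallow tray of its own outline (kidney in kidney, hollow side to hollow side; oval in oval; rectangle in rectangle); the empty draining mat is free for standing one aside meanwhile. Let go of everything, leave the trays where they stand, and do not shove or knock over the lone vial, the pin tin or the tally counter.

Things in the scene. Friction and masses are not known exactly. Their poses are not given: they have to be found in the camera images.
- kidney_dish: Deep steel dish, kidney (bean) outline, rim 128x67 mm, 36 mm deep, 0.11-0.18 kg; walls flare from flat underside to rolled rim, widest, upright over its top 6 mm. Grip from above across the middle of the rim, 54 mm along y, tips at most 11 mm below rim top. Origin: underside, mid-waist; hollow side and horns face -y; x lengthwise. Starts crosswise on the oval tray's rim, origin 22 mm up.
- oval_dish: Deep steel dish, oval (elliptical) outline, rim 132x54 mm, 36 mm deep, 0.11-0.18 kg; walls flare from flat underside to rolled rim, widest, upright over its top 6 mm. Grip from above across the middle of the rim, 54 mm along y, tips at most 11 mm below rim top. Origin: underside, centre; x lengthwise. Starts crosswise on the rectangular tray's rim, origin 22 mm up.
- rect_dish: Deep steel dish, rectangular, round-cornered outline, rim 120x54 mm, 36 mm deep, 0.11-0.18 kg; walls flare from flat underside to rolled rim, widest, upright over its top 6 mm. Grip from above across the middle of the rim, 54 mm along y, tips at most 11 mm below rim top. Origin: underside, centre; x lengthwise. Starts crosswise on the kidney-shaped tray's rim, origin 22 mm up.
- kidney_tray: Shallow steel kidney (bean) under-tray, 22 mm high, rim 136x75 mm, 0.3 kg, loose. Flat floor 2.5 mm thick, 4 mm bigger all round than its dish's underside; walls slope to the rim. Dish seated: origin 2.5 mm above this one, x axes agree (same way round), dish rim 16.5 mm above tray rim. Origin: underside, mid-waist; hollow side and horns face -y; x lengthwise.
- oval_tray: Shallow steel oval (elliptical) under-tray, 22 mm high, rim 140x62 mm, 0.3 kg, loose. Flat floor 2.5 mm thick, 4 mm bigger all round than its dish's underside; walls slope to the rim. Dish seated: origin 2.5 mm above this one, x axes agree (either way round), dish rim 16.5 mm above tray rim. Origin: underside, centre; x lengthwise.
- rect_tray: Shallow steel rectangular, round-cornered under-tray, 22 mm high, rim 128x62 mm, 0.3 kg, loose. Flat floor 2.5 mm thick, 4 mm bigger all round than its dish's underside; walls slope to the rim. Dish seated: origin 2.5 mm above this one, x axes agree (either way round), dish rim 16.5 mm above tray rim. Origin: underside, centre; x lengthwise.
- drain_mat: Empty dark rubber draining mat, 168 by 120 mm, 2 mm thick with a low 3 mm edge, fixed to the bench: free room for standing a dish aside. Origin: underside, middle; x along its length.
- vial_lone: Bystander: a single glass sample vial standing upright on the bench among the trays, 13 mm diameter, 52 mm high. Origin: middle of its underside.
- pin_tin: Bystander: flat round white tin, 53 mm diameter, 18 mm high. Origin: middle of its underside.
- tally_counter: Bystander: chromed hand tally counter, 46 by 79 by 37 mm. Origin: middle of its underside.

How it is judged:
By the outcome, as a careful person would: the job done as asked, in the order asked, and still so for the second after the job is handed in, with the robot touching nothing.
It also fails if it takes over 112 s, if anything falls off the work surface, if the arm or the gripper's body presses on something with over 40 N, if the wrist force passes 120 N, or if a joint passes its speed limit or range.

## Working session

There is one attempt and no reset: what is moved stays moved. The work goes in short steps, Python scripts to look and compute and a tool call to move; the robot and the scene stay as the last step left them, time stands still between calls to the robot, and variables do not carry over. Pictures are saved under pics/ and viewed, at most 14 in all, crops included, and the job is handed in when it is done.

Besides the shell and the picture viewer there is one more tool, called after "Emit:" by a JSON object that holds its "name" and its "arguments", one argument or row to a line. apply_moves: Moves the arm, as the interface text tells. Its arguments: {"type":"object","properties":{"motion":{"type":"array"},"fingers":{"type":"number"},"newtons":{"type":"number"}},"required":["motion"]}

```bash
ls; mkdir -p pics; python3 - <<'E'
from cell import *
import cv2,numpy as np
s=observe();print({k:np.round(v,3).tolist() for k,v in s.items()})
for n in("top","scene"):
    p,d=snapshot(n);cv2.imwrite(f"pics/{n}0.png",p);np.save(f"{n}0.npy",d);c=calibration(n);print(n,c, (d>0).mean())
print(calibration("wrist"))
E
```

```text
pics
{'time': 0.0, 'q': [-1.204, 0.481, 1.597, 0.0, 1.065, -0.047], 'qvel': [-0.0, -0.002, 0.001, -0.0, 0.0, 0.001], 'joint_torque': [-0.001, -95.064, -43.02, -0.0, 0.012, -0.0], 'tcp_pos': [261.231, -594.773, 241.67], 'eef_rot': [-3.14, -0.0, 0.414], 'contact_force': [0.131, -0.407, -0.25], 'ft_torque': [0.031, 0.055, -0.057], 'grasp_force': 0.0, 'width': 1.0}
top {'fovy': 44.84281832894092, 'cx': 315.26559886519357, 'cy': 234.45219013463438, 'R': array([[ 2.07919181e-02, -9.99782668e-01,  1.52056863e-03],
       [-9.98641348e-01, -2.08408225e-02, -4.77610431e-02],
       [ 4.77823530e-02, -5.25459011e-04, -9.98857633e-01]]), 't': array([  37.75130978,  522.36861301, 1254.17658446])} 0.9958365885416667
scene {'fovy': 42.57833118035775, 'cx': 331.2213742843333, 'cy': 235.5066036601471, 'R': array([[-0.92326768, -0.38400278, -0.01089273],
       [-0.28193425,  0.69657687, -0.65976795],
       [ 0.26094035, -0.60607139, -0.75139045]]), 't': array([ 496.48740309,  139.13034091, 1328.54590434])} 0.996083984375
{'fovy': 65.70646984690485, 'cx': 319.9317764101519, 'cy': 243.87933890574027, 'mount': array([[-3.84700759e-04, -9.54584308e-01, -2.97940684e-01,
         7.71963834e+01],
       [ 9.99999634e-01, -1.39699784e-04, -8.43608849e-04,
        -2.54345903e-01],
       [ 7.63673520e-04, -2.97940899e-01,  9.54584013e-01,
        -1.31484318e+02],
       [ 0.00000000e+00,  0.00000000e+00,  0.00000000e+00,
         1.00000000e+00]])}
```

View pics/top0.png

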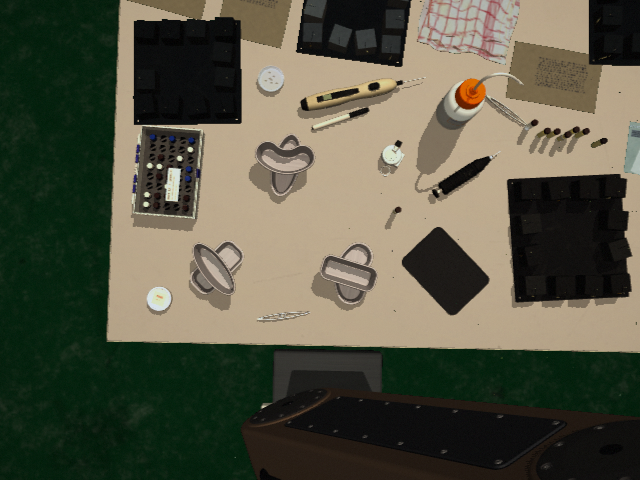

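View pics/scene0.png

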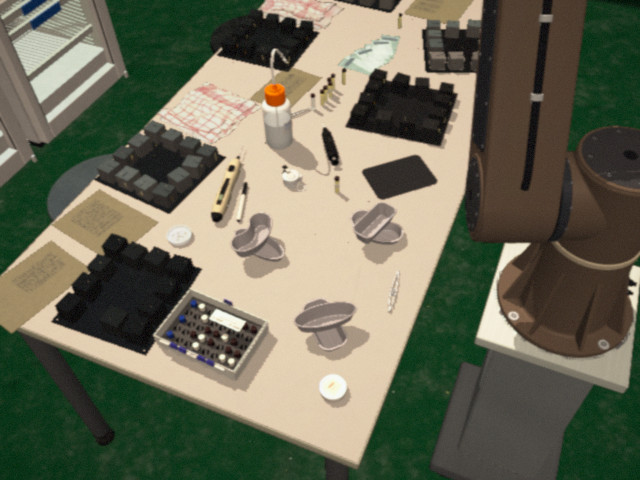

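Top view: the kidney dish is at (285,158) on the oval tray, the oval dish at (214,270) on the rectangular tray, and the rectangular dish at (348,268) on the kidney tray. The mat is at (445,270), the vial at (397,210), the tally counter at (392,155) and the tin at (271,79) or (159,299). The scene view agrees.

```bash
cat > h.py <<'E'
from cell import *
import cell,cv2,numpy as np
from scipy.spatial.transform import Rotation as Rn
def cloud_top(d,name="top"):
    c=calibration(name);f=240/np.tan(np.radians(c["fovy"]/2))
    v,u=np.mgrid[:480,:640];P=np.dstack([(u-c["cx"])/f*d,(v-c["cy"])/f*d,d])
    return (P-c["t"])@c["R"]
def wrist_rays():
    c=calibration("wrist");f=240/np.tan(np.radians(c["fovy"]/2));v,u=np.mgrid[:480,:640].astype(float)
    x=u-c["cx"];y=v-c["cy"];r=np.hypot(x,y)+1e-9;t=r/f
    return np.dstack([x/r*np.tan(t),y/r*np.tan(t),np.ones_like(x)]),c["mount"]
def cloud_wrist(s,d):
    W,m=wrist_rays();P=W*d[...,None]
    P=P@m[:3,:3].T+m[:3,3]
    R=Rn.from_euler("xyz",s["eef_rot"]).as_matrix()
    return P@R.T+s["tcp_pos"]
E
python3 - <<'E'
from h import *
print([n for n in dir(cell) if not n.startswith('__')], getattr(cell,'finger_overhang',None))
d=np.load("top0.npy");X=cloud_top(d);z=X[...,2]
print("table z",np.median(z[225:255,260:300]),X[235,280])
for n,(u,v) in dict(kid=(285,158),oval=(214,270),rect=(348,268)).items():
    m=np.zeros(z.shape,np.uint8);m[v-50:v+50,u-50:u+50]=1
    for lo,hi in((44,75),(12,75)):
        k=((z>lo)&(z<hi)&(m>0)).astype(np.uint8)
        pts=X[k>0][:,:2]
        r=cv2.minAreaRect(pts.astype(np.float32)) if len(pts) else 0
        print(n,lo,len(pts),np.round(np.r_[r[0],r[1],r[2]],1),"zmax",z[k>0].max())
for n,(u,v) in dict(mat=(445,270),vial=(397,210),tally=(392,155),tinA=(271,79),tinB=(159,299),bottle=(465,100)).items():
    print(n,np.round(X[v,u]))
E
```

```text
['Unreachable', 'calibration', 'finger_overhang', 'job_done', 'observe', 'snapshot'] 11.0
table z 0.4076531059396822 [ 5.19260554e+02  1.26139239e+02 -4.22315785e-01]
kid 44 480 [679.3 117.6 126.3  66.7  84.6] zmax 64.15434512210409
kid 12 1857 [700.9 118.5 191.5 216.    1.8] zmax 64.15434512210409
oval 44 418 [443.5 260.1 131.   53.2  37.4] zmax 63.729750043994386
oval 12 1749 [426.  260.9 220.2 162.3  85.1] zmax 63.729750043994386
rect 44 473 [440.4 -22.6 119.9  53.9  74. ] zmax 64.2811160594665
rect 12 1771 [436.8 -31.3 119.5 121.2  26. ] zmax 64.2811160594665
mat [ 450. -236.    5.]
vial [ 575. -123.   56.]
tally [ 695. -113.   34.]
tinA [861. 153.  18.]
tinB [375. 382.  19.]
bottle [ 780. -235.  169.]
```

Emit:
{"name": "apply_moves", "arguments": {
  "motion": [0.29,0.94,0,0,0,0.5,0.29,0.94,0,0,0,0.5,0.29,0.94,0,0,0,0.5,0.29,0.94,0,0,0,0.5,0.29,0.94,0,0,0,0.5,0.29,0.94,0,0,0,0.5,0.29,0.94,0,0,0,0.5,0.29,0.94,0,0,0,0.5,0.29,0.94,0,0,0,0.5,0.29,0.94,0,0,0,0.5,0.29,0.94,0,0,0,0,0.29,0.94,0,0,0,0]
}}

```text
time: 1.6
tcp_pos: [400.7, -142.7, 242.3]
eef_rot: [-3.141, -0.0, 1.286]
contact_force: [0.5, 0.1, 0.1]
width: 1.004
grasp_force: 0.0
```

Emit:
{"name": "apply_moves", "arguments": {
  "motion": [0.29,0.94,0,0,0,0,0.29,0.94,0,0,0,0,0.29,0.94,0,0,0,0,0.29,0.94,0,0,0,0,0,0,0,0,0,0,0,0,0,0,0,0],
  "fingers": 0.1
}}

```text
time: 2.35
tcp_pos: [446.6, 6.4, 242.1]
eef_rot: [-3.141, 0.0, 1.287]
contact_force: [-0.1, -0.2, 0.2]
width: 0.9
grasp_force: 0.0
```

```bash
cat >> h.py <<'E'
def look(tag):
    s=observe();p,d=snapshot("wrist");cv2.imwrite(f"pics/{tag}.png",p);X=cloud_wrist(s,d)
    np.savez(tag+".npz",X=X,p=p,pos=s["tcp_pos"],rot=s["eef_rot"]);print("tcp",np.round(s["tcp_pos"],1),np.degrees(s["eef_rot"]).round(1),"t",round(s["time"],2),"w",round(s["width"],3));return s,p,X
def blob(X,lo,hi,c,rad=90):
    k=(X[...,2]>lo)&(X[...,2]<hi)&(np.hypot(X[...,0]-c[0],X[...,1]-c[1])<rad)
    pts=X[k][:,:2].astype(np.float32);r=cv2.minAreaRect(pts)
    print(f"z{lo}-{hi} n{len(pts)} rect",np.round(np.r_[r[0],r[1],r[2]],1),"zmed",np.median(X[k][:,2]).round(1));return pts
E
python3 - <<'E'
from h import *
s,p,X=look("w1")
print("bench z",np.median(X[...,2][(abs(X[...,2])<8)]))
c=(440,-23)
blob(X,48,66,c);blob(X,14,34,c)
E
```

```text
tcp [446.6   6.4 242.1] [-180.     0.    73.8] t 2.35 w 0.9
bench z -0.07216737638211157
z48-66 n2049 rect [442.  -20.6 118.6  54.4  73.8] zmed 56.3
z14-34 n5152 rect [440.9 -35.8 112.4 115.4  34.8] zmed 23.1
```

View pics/w1.png

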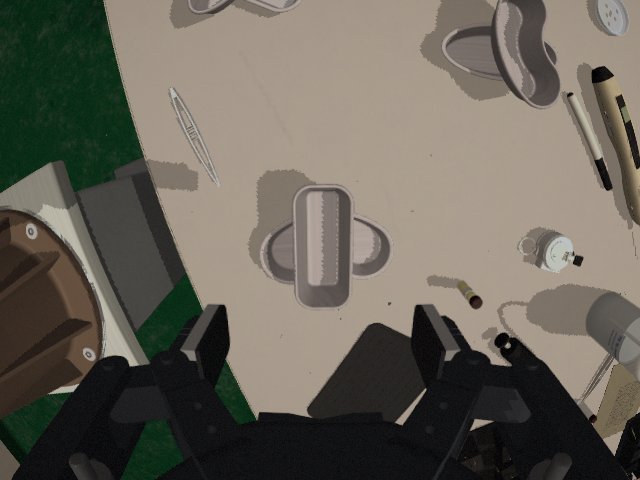

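The wrist view shows the rectangular dish at (323,246) on the kidney tray, with tray ends at (263,250) and (390,245). The vial is at (470,295) and the mat at (370,375). I'll read the fingertip depth from the same cloud.

```bash
python3 - <<'E'
from h import *
a=np.load("w1.npz");X=a["X"]
for n,(u0,u1) in dict(L=(180,235),R=(410,465)).items():
    B=X[300:385,u0:u1].reshape(-1,3);B=B[(B[:,2]>150)]
    R=Rn.from_euler("xyz",a["rot"]).as_matrix();T=(B-a["pos"])@R
    print(n,len(B),"tool z pct",np.percentile(T[:,2],[50,90,98,100]).round(1),"y",np.percentile(T[:,1],[2,50,98]).round(1),"x",np.percentile(T[:,0],[2,98]).round(1))
E
```

```text
L 3345 tool z pct [-24.7  -6.7  -1.3   2.6] y [-49.9 -38.2 -29.9] x [-8.3 17.7]
R 3548 tool z pct [-25.5  -7.1  -1.5   2. ] y [31.2 39.3 51.3] x [-8.4 17.6]
```

Emit:
{"name": "apply_moves", "arguments": {
  "motion": [-0.07,-0.35,-0.7,0,0,0,-0.07,-0.35,-0.8,0,0,0,0,0,-0.8,0,0,0,0,0,-0.8,0,0,0,0,0,-0.4,0,0,0,0,0,-0.3,0,0,0,0,0,0,0,0,0]
}}

```text
time: 3.28
tcp_pos: [440.9, -22.0, 89.9]
eef_rot: [-3.14, 0.0, 1.286]
contact_force: [0.4, 0.3, -0.6]
width: 0.898
grasp_force: 0.0
```

Emit:
{"name": "apply_moves", "arguments": {
  "motion": [0,0,-0.5,0,0,0,0,0,-0.385,0,0,0,0,0,0,0,0,0]
}}

```text
time: 3.65
tcp_pos: [441.2, -21.6, 54.9]
eef_rot: [-3.141, 0.0, 1.286]
contact_force: [-0.2, 0.2, 0.1]
width: 0.903
grasp_force: 0.0
```

Emit:
{"name": "apply_moves", "arguments": {
  "motion": [0,0,0,0,0,0,0,0,0,0,0,0,0,0,0,0,0,0,0,0,0,0,0,0,0,0,0,0,0,0],
  "fingers": 1,
  "newtons": 40
}}

```text
time: 4.28
tcp_pos: [441.9, -21.6, 55.9]
eef_rot: [3.14, -0.0, 1.286]
contact_force: [-1.6, -0.6, 9.7]
width: 0.611
grasp_force: 39.9
```

Emit:
{"name": "apply_moves", "arguments": {
  "motion": [0,0,0.5,0,0,0,0,0,0.75,0,0,0,0,-0.5,0.25,0,0,-0.5,0.04,-0.9,0,0,0,-0.5,0.04,-0.9,0,0,0,-0.5,0.04,-0.9,0,0,0,-0.5,0.04,-0.9,0,0,0,-0.5,0.04,-0.9,0,0,0,-0.5,0.04,-0.42,0,0,0,0,0,0,0,0,0,0]
}}

```text
time: 5.52
tcp_pos: [451.1, -238.9, 115.2]
eef_rot: [3.141, -0.0, 0.763]
contact_force: [-0.6, -0.1, -1.8]
width: 0.611
grasp_force: 43.0
```

```bash
python3 - <<'E'
from h import *
s,p,X=look("w2")
blob(X,14,30,(438,-30),85)
m=(p.max(2)<60)&(abs(X[...,2])<8)
t=cv2.imread("pics/top0.png");Xt=cloud_top(np.load("top0.npy"))
k=((t.max(2)<50)).astype(np.uint8);n,l,st,cc=cv2.connectedComponentsWithStats(k)
i=l[270,445];print("mat",cv2.minAreaRect(Xt[l==i][:,:2].astype(np.float32)),st[i])
E
```

```text
tcp [ 451.1 -238.9  115.2] [180.   -0.   43.7] t 5.53 w 0.611
z14-30 n3454 rect [442.5 -29.9  76.1 135.5  78. ] zmed 21.1
mat ((478.70574951171875, -152.4894561767578), (368.0615234375, 169.26287841796875), 70.33326721191406) [ 402  227   87   88 4047]
```

View pics/w2.png

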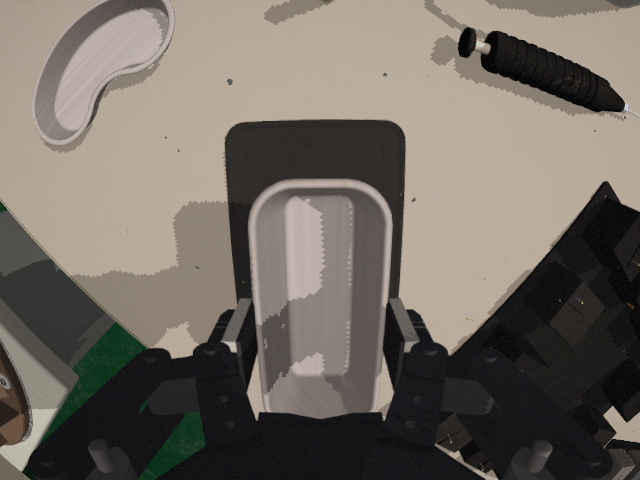

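Wrist view: the dish is held squarely over the mat, whose far edge is at row 120. The kidney tray is at (100,65) with its hollow towards the lower right.

Emit:
{"name": "apply_moves", "arguments": {
  "motion": [0,0,-0.8,0,0,0,0,0,-0.8,0,0,0,0,0,-0.25,0,0,0,0,0,-0.1,0,0,0,0,0,0,0,0,0]
}}

```text
time: 6.2
tcp_pos: [451.3, -238.2, 37.5]
eef_rot: [3.141, -0.0, 0.763]
contact_force: [0.3, 1.2, -1.4]
width: 0.61
grasp_force: 43.0
```

Emit:
{"name": "apply_moves", "arguments": {
  "motion": [0,0,0,0,0,0,0,0,0,0,0,0,0,0,0,0,0,0,0,0,0.4,0,0,0,0,0,0.9,0,0,0],
  "fingers": 0.1
}}

```text
time: 6.82
tcp_pos: [450.2, -237.9, 89.3]
eef_rot: [-3.139, 0.001, 0.763]
contact_force: [0.6, -0.2, 0.2]
width: 0.898
grasp_force: 0.0
```

Emit:
{"name": "apply_moves", "arguments": {
  "motion": [0,0.5,0.8,0,0,0.6,0,0.97,0.8,0,0,0.6,0,0.97,0.8,0,0,0.6,0,0.97,0.7,0,0,0.6,0,0.97,0.7,0,0,0.6,0,0.97,0,0,0,0.6,0,0.48,0,0,0,0,0,0,0,0,0,0]
}}

```text
time: 7.82
tcp_pos: [450.8, -4.1, 241.9]
eef_rot: [3.141, -0.0, 1.393]
contact_force: [-0.1, -0.7, -0.0]
width: 0.906
grasp_force: 0.0
```

```bash
python3 - <<'E'
from h import *
s,p,X=look("w3")
P=blob(X,14,32,(442,-30),85)
P3=blob(X,19.5,26,(442,-30),85)
E
```

```text
tcp [450.8  -4.1 241.9] [180.   -0.   79.8] t 7.83 w 0.906
z14-32 n2311 rect [442.1 -29.5  74.8 135.2  79.1] zmed 21.0
z19.5-26 n1621 rect [442.1 -29.5  74.8 135.2  79.1] zmed 21.5
```

View pics/w3.png

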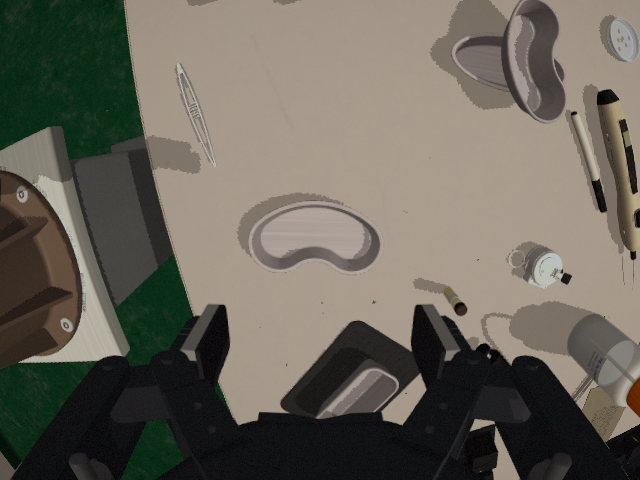

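Wrist view: the kidney tray is at (315,237), hollow facing down the image (world −y), so its yaw is about −11°. The kidney dish at (535,60) has its hollow facing right (world +x), yaw about 85°. The rectangular dish stands on the mat at (357,393).

Emit:
{"name": "apply_moves", "arguments": {
  "motion": [0.5,0.3,0,0,0,0.5,0.96,0.62,0,0,0,0,0.96,0.62,0,0,0,0,0.96,0.62,0,0,0,0,0.96,0.62,0,0,0,0,0.96,0.62,0,0,0,0,0.46,0.3,0,0,0,0,0,0,0,0,0,0]
}}

```text
time: 8.88
tcp_pos: [682.3, 142.3, 240.5]
eef_rot: [-3.141, 0.0, 1.478]
contact_force: [0.3, 0.5, -0.1]
width: 0.897
grasp_force: 0.0
```

```bash
python3 - <<'E'
from h import *
s,p,X=look("w4")
blob(X,48,66,(679,118));blob(X,52,60,(679,118));blob(X,14,34,(690,118),100)
E
```

```text
tcp [682.3 142.3 240.5] [-180.     0.    84.7] t 8.88 w 0.897
z48-66 n2265 rect [681.  119.7 126.7  66.5  85. ] zmed 56.1
z52-60 n1809 rect [681.  119.7 126.7  66.5  85. ] zmed 56.6
z14-34 n5302 rect [673.5 117.7 107.3 110.2  34.4] zmed 23.2
```

View pics/w4.png

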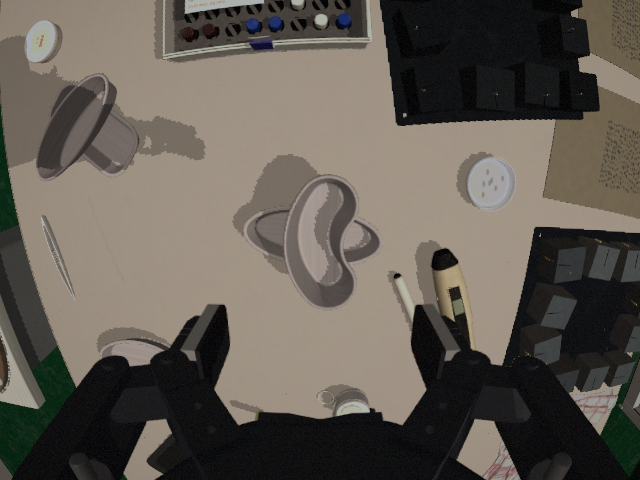

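Wrist view: the kidney dish is at (322,240) with its waist facing right (+x), lying across the oval tray, and nothing is near the fingers' path.

Emit:
{"name": "apply_moves", "arguments": {
  "motion": [-0.1,-0.27,-0.7,0,0,0,-0.095,-0.28,-0.8,0,0,0,0,0,-0.8,0,0,0,0,0,-0.8,0,0,0,0,0,-0.7,0,0,0,0,0,-0.5,0,0,0,0,0,-0.32,0,0,0,0,0,0,0,0,0]
}}

```text
time: 9.93
tcp_pos: [673.2, 120.6, 55.7]
eef_rot: [-3.141, 0.0, 1.478]
contact_force: [0.4, 0.1, 0.0]
width: 0.899
grasp_force: 0.0
```

Emit:
{"name": "apply_moves", "arguments": {
  "motion": [0,0,0,0,0,0,0,0,0,0,0,0,0,0,0,0,0,0,0,0,0,0,0,0,0,0,0,0,0,0],
  "fingers": 1
}}

```text
time: 10.55
tcp_pos: [673.8, 121.0, 57.6]
eef_rot: [3.141, -0.0, 1.479]
contact_force: [-3.2, -0.5, 9.3]
width: 0.624
grasp_force: 37.0
```

Emit:
{"name": "apply_moves", "arguments": {
  "motion": [0,0,0.5,0,0,0,0,0,0.8,0,0,-0.8,-0.72,-0.45,0.1,0,0,-0.98,-0.72,-0.45,0,0,0,-0.98,-0.72,-0.45,0,0,0,-0.98,-0.72,-0.45,0,0,0,-0.98,-0.72,-0.45,0,0,0,-0.98,-0.72,-0.45,0,0,0,-0.98,-0.72,-0.45,0,0,0,-0.98,-0.7,-0.44,0,0,0,-0.98,0,0,0,0,0,-0.95,0,0,0,0,0,0]
}}

```text
time: 12.05
tcp_pos: [444.8, -23.0, 113.3]
eef_rot: [-3.141, -0.002, -0.195]
contact_force: [0.7, 0.2, -2.5]
width: 0.62
grasp_force: 39.1
```

```bash
python3 - <<'E'
from h import *
s,p,X=look("w5")
E
```

```text
tcp [444.8 -23.  113.3] [-1.80e+02 -1.00e-01 -1.12e+01] t 12.05 w 0.62
```

View pics/w5.png

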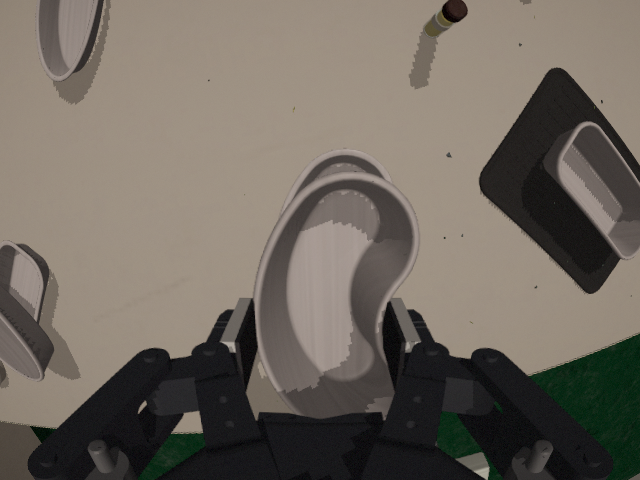

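Wrist view: the kidney dish is held with its hollow on the right, the same way round as the tray whose far end shows at (340,155). I'll compare the rim extremes in the tool frame before and after gripping, to see how the dish sits in the hand.

```bash
python3 - <<'E'
from h import *
def T(tag,pos,zlo,zhi,c,rot=None):
    a=np.load(tag+".npz");X=a["X"];R=Rn.from_euler("xyz",a["rot"]).as_matrix()
    k=(X[...,2]>zlo)&(X[...,2]<zhi)&(np.hypot(X[...,0]-c[0],X[...,1]-c[1])<90)
    return (X[k]-pos)@R
A=T("w4",[673.8,121,57.6],48,66,(681,120))
B=T("w5",[444.8,-23,113.3],100,124,(444.8,-23))
for n,t in(("pre",A),("held",B)):
    t=t[t[:,0]>22]
    print(n,len(t),"zmin/med",np.percentile(t[:,2],[2,50]).round(1),"tip",t[t[:,0].argsort()[-15:]].mean(0).round(1),"ymax",t[t[:,1].argsort()[-15:]].mean(0).round(1))
    for x in(25,35,45,55):
        q=t[abs(t[:,0]-x)<2];print(x,q[:,1].min().round(1),q[:,1].max().round(1),q[:,2].min().round(1))
E
```

```text
pre 769 zmin/med [-1.1  1.1] tip [62.3 14.   0.9] ymax [35.1 39.9  0.7]
25 -22.7 38.6 -1.6
35 -18.1 40.2 -1.9
45 -13.5 39.1 -0.7
55 -6.5 33.8 -1.7
held 4639 zmin/med [-0.8  1.4] tip [62.7 10.3  1.7] ymax [33.9 36.5  0.8]
25 -25.6 35.3 -1.0
35 -22.2 36.7 -1.5
45 -17.4 35.8 -1.6
55 -10.4 30.4 -1.8
```

Emit:
{"name": "apply_moves", "arguments": {
  "motion": [-0.03,-0.06,-0.6,0,0,0.03,0,0,-0.5,0,0,0,0,0,-0.17,0,0,0,0,0,0,0,0,0,0,0,0,0,0,0]
}}

```text
time: 12.72
tcp_pos: [443.3, -25.1, 61.9]
eef_rot: [-3.142, -0.001, -0.189]
contact_force: [0.3, -0.9, -1.9]
width: 0.622
grasp_force: 39.3
```

```bash
cat >> h.py <<'E'
def fit(tag,lows,highs,xs=(25,35,45,55)):
    a=np.load(tag+".npz");R=Rn.from_euler("xyz",a["rot"]).as_matrix();X=a["X"]
    for n,(lo,hi) in(("dish",highs),("tray",lows)):
        k=(X[...,2]>lo)&(X[...,2]<hi)&(np.hypot(*(X[...,:2]-a["pos"][:2]).transpose(2,0,1))<95)
        t=(X[k]-a["pos"])@R;t=t[t[:,0]>20]
        q=t[t[:,0].argsort()[-20:]];print(n,len(t),"tip",np.median(q,0).round(1),"zmed",np.median(X[k][:,2]).round(1))
        for x in xs:
            q=t[abs(t[:,0]-x)<1.5]
            if len(q)>3:print(x,np.percentile(q[:,1],[1,99]).round(1),end="; ")
        print()
E
python3 - <<'E'
from h import *
s,p,X=look("w6");fit("w6",(18,27),(57,70))
E
```

```text
tcp [443.3 -25.1  61.9] [-1.80e+02 -1.00e-01 -1.08e+01] t 12.72 w 0.622
dish 3448 tip [62.6 10.5  2. ] zmed 61.3
25 [-25.   34.7]; 35 [-21.7  36.6]; 45 [-16.7  35.6]; 55 [-9.2 29.6]; 
tray 2648 tip [67.8 12.6 40.4] zmed 22.7
25 [-29.1  16.6]; 35 [-25.9  21.8]; 45 [-20.6  42.2]; 55 [-13.4  37.6];
```

View pics/w6.png

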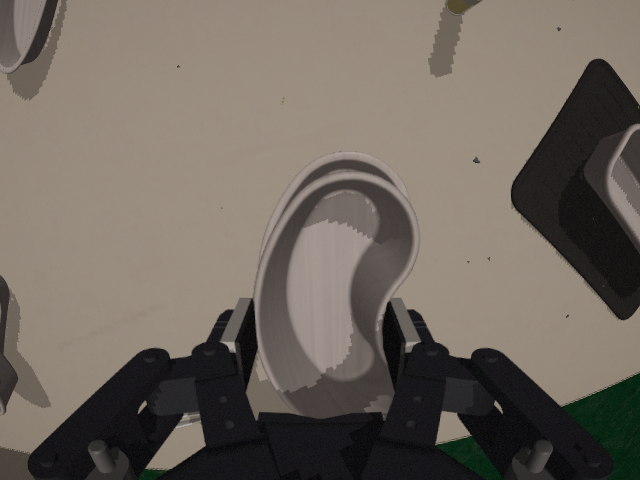

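The tray's outline shows evenly behind the dish at (340,155). The numbers call for about 1 mm forward and sideways, so I'll correct that and lower.

Emit:
{"name": "apply_moves", "arguments": {
  "motion": [0.03,-0.025,-0.2,0,0,0,0,0,-0.2,0,0,0,0,0,-0.1,0,0,0,0,0,-0.05,0,0,0,0,0,0,0,0,0]
}}

```text
time: 13.4
tcp_pos: [443.9, -26.1, 39.1]
eef_rot: [3.142, 0.0, -0.19]
contact_force: [-0.2, -0.4, -2.0]
width: 0.619
grasp_force: 39.3
```

Emit:
{"name": "apply_moves", "arguments": {
  "motion": [0,0,-0.03,0,0,0,0,0,-0.02,0,0,0,0,0,0,0,0,0]
}}

```text
time: 13.78
tcp_pos: [444.2, -26.1, 38.2]
eef_rot: [-3.142, -0.001, -0.19]
contact_force: [-4.6, 1.0, 24.8]
width: 0.624
grasp_force: 41.9
```

Emit:
{"name": "apply_moves", "arguments": {
  "motion": [0,0,0,0,0,0,0,0,0,0,0,0,0,0,0,0,0,0,0,0,0.3,0,0,0,0,0,0.9,0,0,0,0,0,0.9,0,0,0,0,0,0.9,0,0,0,0,0,0.9,0,0,0,0,0,0.9,0,0,0,0,0,0,0,0,0],
  "fingers": 0.1
}}

```text
time: 15.02
tcp_pos: [445.2, -26.3, 232.2]
eef_rot: [-3.141, -0.005, -0.19]
contact_force: [-0.6, -0.2, -0.1]
width: 0.9
grasp_force: 0.0
```

```bash
python3 - <<'E'
from h import *
s,p,X=look("w7")
blob(X,32,50,(442,-29),85);blob(X,15,29,(442,-29),85)
E
```

```text
tcp [445.2 -26.3 232.2] [-180.    -0.3  -10.9] t 15.03 w 0.9
z32-50 n1797 rect [442.6 -30.1  67.2 126.1  81.4] zmed 37.3
z15-29 n2484 rect [444.7 -30.5  75.2 132.   78. ] zmed 21.8
```

Emit:
{"name": "apply_moves", "arguments": {
  "motion": [0.45,0.3,0.2,0,0,0.7,0.92,0.57,0,0,0,0.7,0.92,0.57,0,0,0,0.7,0.92,0.57,0,0,0,0.7,0.92,0.57,0,0,0,0.7,0.92,0.57,0,0,0,0.7,0.92,0.57,0,0,0,0.6,0.47,0.27,0,0,0,0,0,0,0,0,0,0]
}}

```text
time: 16.2
tcp_pos: [701.6, 134.1, 235.3]
eef_rot: [-3.14, 0.002, 0.648]
contact_force: [0.1, 0.6, 0.1]
width: 0.901
grasp_force: 0.0
```

```bash
python3 - <<'E'
from h import *
s,p,X=look("w8")
blob(X,14,30,(680,118),95);P=blob(X,18,27,(680,118),95)
print(cv2.fitEllipse(cv2.convexHull(P)))
blob(X,44,66,(443,260),75)
E
```

```text
tcp [701.6 134.1 235.3] [-1.799e+02  1.000e-01  3.720e+01] t 16.2 w 0.901
z14-30 n2078 rect [673.5 118.1  62.5 139.8  81.7] zmed 21.1
z18-27 n1647 rect [673.5 118.1  62.5 139.8  81.7] zmed 21.4
((673.3228149414062, 118.04219818115234), (62.61264419555664, 140.07786560058594), 78.13774871826172)
z44-66 n1354 rect [453.8 269.4 110.2  54.5  42. ] zmed 53.1
```

View pics/w8.png

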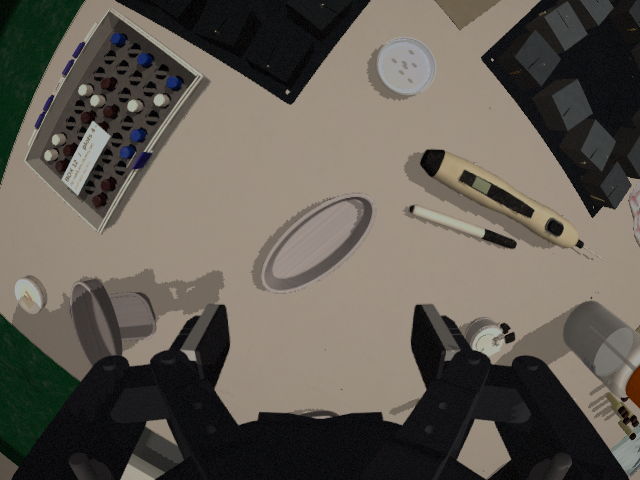

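Wrist view: the oval tray is empty at (318,242) with its long axis at about 168–172° in the world. The oval dish is at (97,320), and the pen, tin and tally counter are clear of it.

Emit:
{"name": "apply_moves", "arguments": {
  "motion": [-0.5,0.3,0.1,0,0,0,-0.98,0.59,0.05,0,0,0,-0.98,0.59,0,0,0,0,-0.98,0.59,0,0,0,0,-0.98,0.59,0,0,0,0,-0.98,0.59,0,0,0,0,-0.5,0.3,0,0,0,0,0,0,0,0,0,0]
}}

```text
time: 17.25
tcp_pos: [464.3, 275.6, 243.4]
eef_rot: [3.142, 0.0, 0.649]
contact_force: [0.2, -0.6, -0.1]
width: 0.901
grasp_force: 0.0
```

```bash
python3 - <<'E'
from h import *
a=np.load("w8.npz")["X"]
def ell(X,lo,hi,c,rad=90):
    P=blob(X,lo,hi,c,rad);ang=np.degrees(np.arctan2(*(P-c).T[::-1]))//4;r=np.hypot(*(P-np.array(c)).T)
    Q=np.array([P[ang==b][r[ang==b].argmax()] for b in np.unique(ang)],np.float32);e=cv2.fitEllipseDirect(Q);print("ell",np.round(np.r_[e[0],e[1],e[2]],1))
ell(a,18,27,(673.4,118.1))
s,p,X=look("w9")
ell(X,48,66,(443.5,260))
blob(X,14,34,(440,260))
E
```

```text
z18-27 n1647 rect [673.5 118.1  62.5 139.8  81.7] zmed 21.4
ell [673.5 118.1  61.8 139.5  78. ]
tcp [464.3 275.6 243.4] [180.    0.   37.2] t 17.25 w 0.901
z48-66 n1914 rect [444.1 262.2 131.6  53.5  38.3] zmed 56.3
ell [444.9 262.4  53.1 131.  128.7]
z14-34 n4788 rect [447.9 261.4  97.9 127.3  72.9] zmed 23.1
```

Emit:
{"name": "apply_moves", "arguments": {
  "motion": [-0.25,-0.17,-0.7,0,0,0.13,-0.25,-0.17,-0.8,0,0,0,0,0,-0.8,0,0,0,0,0,-0.8,0,0,0,0,0,-0.7,0,0,0,0,0,-0.5,0,0,0,0,0,-0.4,0,0,0,0,0,0,0,0,0]
}}

```text
time: 18.3
tcp_pos: [445.6, 261.2, 54.3]
eef_rot: [-3.141, 0.002, 0.67]
contact_force: [0.1, 0.2, -0.1]
width: 0.897
grasp_force: 0.0
```

Emit:
{"name": "apply_moves", "arguments": {
  "motion": [0,0,0,0,0,0,0,0,0,0,0,0,0,0,0,0,0,0,0,0,0,0,0,0,0,0,0,0,0,0],
  "fingers": 1
}}

```text
time: 18.92
tcp_pos: [446.2, 262.1, 56.2]
eef_rot: [3.141, -0.002, 0.67]
contact_force: [0.4, -2.7, 9.2]
width: 0.589
grasp_force: 41.4
```

Emit:
{"name": "apply_moves", "arguments": {
  "motion": [0,0,0.5,0,0,0,0,0,0.8,0,0,0,0.41,-0.26,0.1,0,0,-0.63,0.82,-0.514,0,0,0,-0.63,0.82,-0.514,0,0,0,-0.63,0.82,-0.514,0,0,0,-0.63,0.82,-0.514,0,0,0,-0.63,0.82,-0.514,0,0,0,-0.63,0.82,-0.514,0,0,0,-0.63,0.41,-0.26,0,0,0,-0.63,0,0,-0.5,0,0,0,0,0,0,0,0,0]
}}

```text
time: 20.42
tcp_pos: [672.8, 117.9, 89.1]
eef_rot: [3.14, 0.004, -0.207]
contact_force: [-0.6, -0.3, -1.5]
width: 0.59
grasp_force: 42.7
```

```bash
python3 - <<'E'
from h import *
s,p,X=look("w10");z=s["tcp_pos"][2];fit("w10",(18,27),(z-5,z+8))
E
```

```text
tcp [672.8 117.9  89.1] [179.9   0.2 -11.9] t 20.43 w 0.59
dish 3091 tip [63.8 -1.   0.6] zmed 89.5
25 [-25.   23.4]; 35 [-22.9  21.2]; 45 [-20.3  18. ]; 55 [-15.   12.8]; 
tray 1360 tip [70.6 -0.1 67.2] zmed 21.6
35 [-27.4  26.6]; 45 [-24.8  24.1]; 55 [-20.3  19.6];
```

Emit:
{"name": "apply_moves", "arguments": {
  "motion": [0.055,-0.027,-0.4,0,0,0.05,0,0,-0.25,0,0,0,0,0,0,0,0,0,0,0,0,0,0,0]
}}

```text
time: 20.98
tcp_pos: [677.4, 116.7, 65.4]
eef_rot: [-3.142, -0.0, -0.2]
contact_force: [0.1, -0.6, -2.4]
width: 0.591
grasp_force: 42.7
```

```bash
python3 - <<'E'
from h import *
s,p,X=look("w11");z=s["tcp_pos"][2];fit("w11",(18,27),(z-5,z+8))
E
```

```text
tcp [677.4 116.7  65.4] [-180.    -0.   -11.5] t 20.98 w 0.591
dish 3126 tip [63.9 -0.9  0.1] zmed 65.9
25 [-25.   23.4]; 35 [-22.8  21.4]; 45 [-20.2  18. ]; 55 [-14.8  13.2]; 
tray 1167 tip [65.6 -0.2 43.5] zmed 21.6
25 [27.4 28.4]; 35 [23.4 26.1]; 45 [-22.8  22.4]; 55 [-17.   17.1];
```

Emit:
{"name": "apply_moves", "arguments": {
  "motion": [-0.06,-0.008,-0.1,0,0,0,0,0,-0.2,0,0,0,0,0,-0.2,0,0,0,0,0,-0.12,0,0,0,0,0,0,0,0,0,0,0,0,0,0,0]
}}

```text
time: 21.78
tcp_pos: [675.1, 116.3, 40.6]
eef_rot: [-3.142, -0.0, -0.201]
contact_force: [-0.5, -0.1, -1.6]
width: 0.593
grasp_force: 42.7
```

Emit:
{"name": "apply_moves", "arguments": {
  "motion": [0,0,-0.05,0,0,0,0,0,-0.04,0,0,0,0,0,0,0,0,0]
}}

```text
time: 22.15
tcp_pos: [675.1, 116.3, 37.1]
eef_rot: [-3.142, -0.0, -0.201]
contact_force: [-0.0, 0.1, 1.2]
width: 0.59
grasp_force: 43.0
```

Nearly on the floor. I'll go down a last 0.6 mm, release, rise and look.

Emit:
{"name": "apply_moves", "arguments": {
  "motion": [0,0,-0.015,0,0,0,0,0,0,0,0,0]
}}

```text
time: 22.4
tcp_pos: [675.2, 116.3, 37.0]
eef_rot: [-3.141, -0.0, -0.201]
contact_force: [-3.0, -0.5, 10.0]
width: 0.59
grasp_force: 43.8
```

Emit:
{"name": "apply_moves", "arguments": {
  "motion": [0,0,0,0,0,0,0,0,0,0,0,0,0,0,0,0,0,0,0,0,0.3,0,0,0,0,0,0.9,0,0,0,0,0,0.9,0,0,0,0,0,0.9,0,0,0,0,0,0.9,0,0,0,0,0,0.9,0,0,0,0,0,0,0,0,0],
  "fingers": 0.1
}}

```text
time: 23.65
tcp_pos: [676.6, 116.5, 232.4]
eef_rot: [-3.14, -0.006, -0.201]
contact_force: [-0.1, 0.1, 0.2]
width: 0.901
grasp_force: 0.0
```

```bash
python3 - <<'E'
from h import *
s,p,X=look("w12")
blob(X,32,50,(674,118),85);blob(X,15,29,(674,118),85)
E
```

```text
tcp [676.6 116.5 232.4] [-179.9   -0.3  -11.5] t 23.65 w 0.901
z32-50 n1552 rect [673.8 117.9  52.2 130.8  77.6] zmed 37.4
z15-29 n2225 rect [678.5 117.3  62.  131.1  79.5] zmed 21.8
```

Emit:
{"name": "apply_moves", "arguments": {
  "motion": [-0.44,0.34,0.15,0,0,0.8,-0.88,0.68,0.1,0,0,0.8,-0.88,0.68,0,0,0,0.8,-0.88,0.68,0,0,0,0.8,-0.88,0.68,0,0,0,0.8,-0.88,0.68,0,0,0,0.8,-0.44,0.34,0,0,0,0.75,0,0,0,0,0,0,0,0,0,0,0,0]
}}

```text
time: 24.82
tcp_pos: [464.1, 279.2, 238.0]
eef_rot: [3.142, 0.0, 0.766]
contact_force: [0.1, -0.3, -0.5]
width: 0.894
grasp_force: 0.0
```

```bash
python3 - <<'E'
from h import *
s,p,X=look("w13")
blob(X,14,30,(447,262),85);blob(X,18,27,(447,262),85)
E
```

```text
tcp [464.1 279.2 238. ] [180.    0.   43.9] t 24.82 w 0.894
z14-30 n2238 rect [448.3 261.1  63.9 128.5  45.9] zmed 21.1
z18-27 n1779 rect [448.3 261.1  63.9 128.5  45.9] zmed 21.4
```

Emit:
{"name": "apply_moves", "arguments": {
  "motion": [0,-0.5,0,0,0,0,0,-1,0,0,0,0,0,-1,0,0,0,0,0,-1,0,0,0,0,0,-1,0,0,0,0,0,-1,0,0,0,0,0,-1,0,0,0,0,0,-1,0,0,0,0,0,-1,0,0,0,0,0,-1,0,0,0,0,0,-1,0,0,0,0,0,-1,0,0,0,0]
}}

```text
time: 26.38
tcp_pos: [462.7, -183.1, 238.2]
eef_rot: [-3.142, 0.0, 0.766]
contact_force: [1.1, -0.3, -0.1]
width: 0.901
grasp_force: 0.0
```

Emit:
{"name": "apply_moves", "arguments": {
  "motion": [0,-0.7,0,0,0,0,0,-0.3,0,0,0,0,0,0,0,0,0,0,0,0,0,0,0,0]
}}

```text
time: 26.88
tcp_pos: [463.5, -219.8, 238.2]
eef_rot: [-3.141, -0.0, 0.768]
contact_force: [-0.2, 0.4, -0.1]
width: 0.897
grasp_force: 0.0
```

```bash
python3 - <<'E'
from h import *
s,p,X=look("w14")
blob(X,30,50,(451,-238),85)
E
```

```text
tcp [ 463.5 -219.8  238.2] [-180.   -0.   44.] t 26.88 w 0.897
z30-50 n1870 rect [ 452.2 -237.2  118.9   54.3   43.9] zmed 36.6
```

View pics/w14.png

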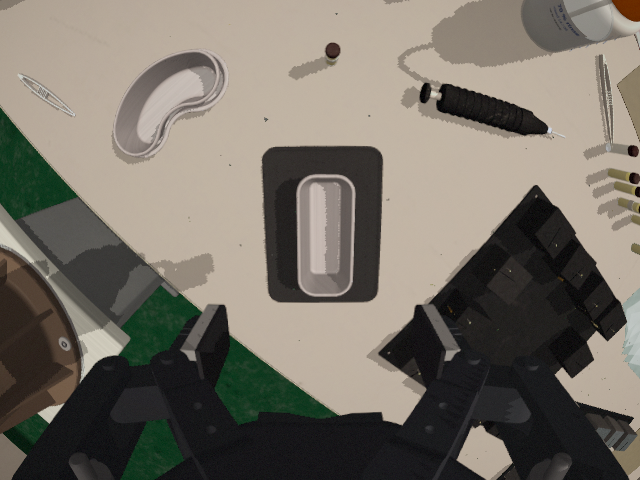

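Wrist view: the rectangular dish stands on the mat at (326,235) in line with the tool. The kidney dish is nested in its tray at (170,103), and the vial is upright at (333,50).

Emit:
{"name": "apply_moves", "arguments": {
  "motion": [-0.15,-0.22,-0.8,0,0,0,-0.15,-0.22,-0.9,0,0,0,0,0,-0.9,0,0,0,0,0,-0.9,0,0,0,0,0,-0.7,0,0,0,0,0,-0.5,0,0,0,0,0,-0.37,0,0,0,0,0,0,0,0,0,0,0,0,0,0,0]
}}

```text
time: 28.05
tcp_pos: [452.2, -238.1, 36.1]
eef_rot: [3.141, -0.0, 0.768]
contact_force: [-0.5, -0.1, -0.4]
width: 0.904
grasp_force: 0.0
```

Emit:
{"name": "apply_moves", "arguments": {
  "motion": [0,0,0,0,0,0,0,0,0,0,0,0,0,0,0,0,0,0,0,0,0,0,0,0,0,0,0,0,0,0],
  "fingers": 1
}}

```text
time: 28.68
tcp_pos: [452.2, -238.4, 36.4]
eef_rot: [3.14, -0.0, 0.768]
contact_force: [-0.8, 1.6, 11.8]
width: 0.613
grasp_force: 39.8
```

Emit:
{"name": "apply_moves", "arguments": {
  "motion": [0,0,0.5,0,0,0,0,0,0.8,0,0,0,0,0,0.8,0,0,0,0,0.5,0.4,0,0,0.8,0,1,0,0,0,0.8,0,1,0,0,0,0.8,0,1,0,0,0,0.8,0,1,0,0,0,0.8,0,1,0,0,0,0.8,0,1,0,0,0,0.8,0,1,0,0,0,0.8,0,1,0,0,0,0.8]
}}

```text
time: 30.18
tcp_pos: [451.8, 103.2, 136.0]
eef_rot: [3.141, 0.0, 2.029]
contact_force: [0.7, -0.4, -1.3]
width: 0.612
grasp_force: 43.8
```

Emit:
{"name": "apply_moves", "arguments": {
  "motion": [0,1,0,0,0,0.8,0,1,0,0,0,0.8,0,1,0,0,0,0.8,-0.1,0.98,0,0,0,0.39,0,0,-0.8,0,0,0,0,0,-0.5,0,0,0,0,0,0,0,0,0,0,0,0,0,0,0]
}}

```text
time: 31.18
tcp_pos: [448.2, 261.2, 84.3]
eef_rot: [3.141, 0.0, 2.511]
contact_force: [0.5, 0.4, -0.3]
width: 0.614
grasp_force: 43.8
```

```bash
python3 - <<'E'
from h import *
s,p,X=look("w15");z=s["tcp_pos"][2];fit("w15",(18,27),(z-5,z+8))
E
```

```text
tcp [448.2 261.2  84.3] [180.    0.  143.9] t 31.18 w 0.614
dish 3608 tip [58.9 -2.7  1.4] zmed 84.7
25 [-25.4  27.9]; 35 [-25.5  27.6]; 45 [-25.   27.2]; 55 [-19.3  21.4]; 
tray 1346 tip [64.7 -3.  62.6] zmed 21.6
45 [29.7 35.8]; 55 [-22.5  31.2];
```

View pics/w15.png

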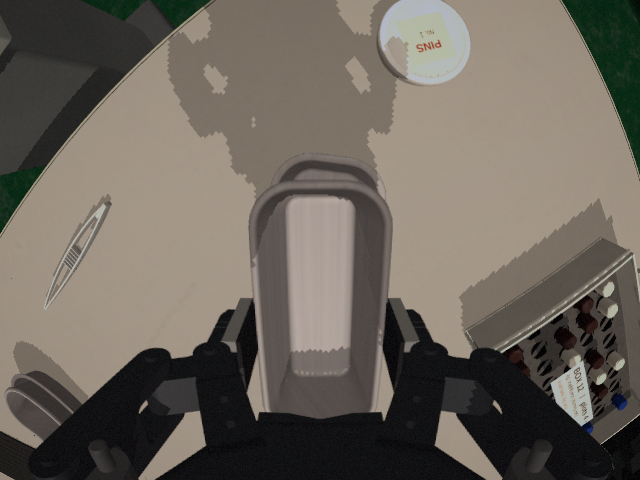

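The tray's far end at (325,165) is turned from the dish: the tool is at 143.9° instead of 135.9°. I'll turn back 8° and come lower.

Emit:
{"name": "apply_moves", "arguments": {
  "motion": [0,0,-0.3,0,0,-0.8,0,0,-0.25,0,0,0,0,0,0,0,0,0,0,0,0,0,0,0,0,0,0,0,0,0]
}}

```text
time: 31.85
tcp_pos: [448.0, 261.2, 61.8]
eef_rot: [3.141, 0.0, 2.373]
contact_force: [0.5, 0.7, -1.3]
width: 0.615
grasp_force: 43.8
```

```bash
python3 - <<'E'
from h import *
s,p,X=look("w16");z=s["tcp_pos"][2];fit("w16",(18,27),(z-5,z+8),(35,40,45,50,55,60))
E
```

```text
tcp [448.  261.2  61.8] [180.   0. 136.] t 31.85 w 0.615
dish 3621 tip [59.1 -2.6  1. ] zmed 62.3
35 [-25.5  27.8]; 40 [-25.3  27.7]; 45 [-25.   27.2]; 50 [-23.7  25.8]; 55 [-19.5  21.7]; 60 [-9.9 11.4]; 
tray 1645 tip [63.9 -0.9 39.7] zmed 21.6
40 [-30.8  12. ]; 45 [-31.7 -16.3]; 50 [-29.9  29.4]; 55 [-27.3  26.3]; 60 [-22.7  21.4];
```

View pics/w16.png

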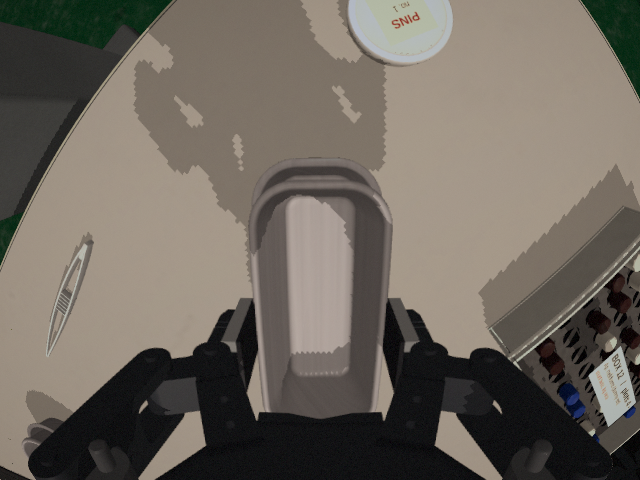

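The far rims line up at (320,165), with the tray slightly left of the dish. I'll check the end-edge slopes for residual yaw.

```bash
python3 - <<'E'
from h import *
a=np.load("w16.npz");R=Rn.from_euler("xyz",a["rot"]).as_matrix();X=a["X"]
for n,lo,hi in(("dish",57,70),("tray",18,27)):
    t=(X[(X[...,2]>lo)&(X[...,2]<hi)]-a["pos"])@R;t=t[(t[:,0]>40)&(t[:,0]<75)]
    ys=np.arange(-14,15,2);m=[np.percentile(t[abs(t[:,1]-y)<1.2][:,0],98) for y in ys]
    print(n,np.round(m,1),np.degrees(np.polyfit(ys,m,1)[0]).round(2))
X=np.load("w13.npz")["X"];k=(X[...,2]>18)&(X[...,2]<27)&(np.hypot(X[...,0]-448,X[...,1]-261)<85);P=X[k][:,:2]-[448.3,261.1]
for A in(133,134,135,135.9,137,138,139):
    c,s=np.cos(np.radians(A)),np.sin(np.radians(A));l=P@[c,s];w=P@[-s,c]
    print(A,[ [round(float(f(w[abs(l-x)<4])),1) for x in(-40,-20,0,20,40)] for f in(np.min,np.max)])
E
```

```text
dish [57.8 58.3 58.5 59.1 59.1 59.1 59.2 59.1 59.  59.  58.9 58.5 58.6 58.6
 58.3] 0.19
tray [63.4 63.9 63.9 63.9 63.9 63.9 63.9 63.9 63.9 63.9 63.9 63.8 63.9 63.8
 63.4] -0.11
133 [[-33.2, -31.9, -30.7, -29.3, -28.9], [28.2, 31.0, 32.2, 32.4, 33.9]]
134 [[-32.5, -32.5, -30.6, -29.6, -29.1], [28.9, 31.3, 31.1, 32.0, 33.2]]
135 [[-31.8, -32.2, -30.6, -30.0, -29.8], [29.7, 31.6, 31.1, 31.6, 32.5]]
135.9 [[-31.2, -32.0, -30.7, -30.3, -30.5], [30.3, 31.9, 31.1, 31.3, 31.8]]
137 [[-30.4, -31.6, -30.7, -30.7, -31.3], [31.2, 32.4, 31.2, 31.0, 31.0]]
138 [[-29.7, -31.3, -30.9, -31.1, -32.3], [32.0, 32.7, 31.2, 30.6, 30.4]]
139 [[-29.0, -31.0, -31.0, -31.5, -33.1], [32.7, 33.1, 31.2, 30.2, 29.7]]
```

Emit:
{"name": "apply_moves", "arguments": {
  "motion": [-0.035,-0.008,-0.15,0,0,0,0,0,-0.2,0,0,0,0,0,-0.15,0,0,0,0,0,-0.08,0,0,0,0,0,0,0,0,0,0,0,0,0,0,0]
}}

```text
time: 32.65
tcp_pos: [446.5, 260.8, 38.4]
eef_rot: [3.141, 0.0, 2.372]
contact_force: [0.5, 0.3, -1.5]
width: 0.606
grasp_force: 43.8
```

Emit:
{"name": "apply_moves", "arguments": {
  "motion": [0,0,-0.03,0,0,0,0,0,0,0,0,0,0,0,0,0,0,0]
}}

```text
time: 33.02
tcp_pos: [446.4, 260.8, 37.1]
eef_rot: [-3.142, 0.0, 2.372]
contact_force: [-1.1, -0.6, -1.1]
width: 0.61
grasp_force: 43.8
```

Emit:
{"name": "apply_moves", "arguments": {
  "motion": [0,0,-0.02,0,0,0,0,0,0,0,0,0,0,0,0,0,0,0]
}}

```text
time: 33.4
tcp_pos: [446.5, 260.8, 37.0]
eef_rot: [3.141, 0.0, 2.372]
contact_force: [-3.1, -2.2, 15.6]
width: 0.612
grasp_force: 45.5
```

Emit:
{"name": "apply_moves", "arguments": {
  "motion": [0,0,0,0,0,0,0,0,0,0,0,0,0,0,0,0,0,0,0,0,0.3,0,0,0,0,0,0.9,0,0,0,0,0,0.9,0,0,0,0,0,0.9,0,0,0,0,0,0.9,0,0,0,0,0,0.9,0,0,0,0,0,0,0,0,0],
  "fingers": 0.1
}}

```text
time: 34.65
tcp_pos: [447.6, 261.4, 231.5]
eef_rot: [3.137, 0.002, 2.372]
contact_force: [0.1, 0.1, 0.2]
width: 0.899
grasp_force: 0.0
```

```bash
python3 - <<'E'
from h import *
s,p,X=look("w17")
def plane(X,c,lo=33,hi=50):
    k=(X[...,2]>lo)&(X[...,2]<hi)&(np.hypot(X[...,0]-c[0],X[...,1]-c[1])<75);Q=X[k]
    A=np.c_[Q[:,:2]-c,np.ones(len(Q))];w=np.linalg.lstsq(A,Q[:,2],rcond=None)[0];print("tilt deg",np.degrees(w[:2]).round(2),"z",w[2].round(1))
blob(X,32,50,(447,261),80);blob(X,15,29,(447,261),80);plane(X,(447,261))
for t,c in(("w7",(442.5,-30)),("w12",(674,118)),("w14",(442.5,-30))):plane(np.load(t+".npz")["X"],c)
E
```

```text
tcp [447.6 261.4 231.5] [1.797e+02 1.000e-01 1.359e+02] t 34.65 w 0.899
z32-50 n1804 rect [447.8 260.8  54.2 118.7  45.7] zmed 37.3
z15-29 n2271 rect [445.4 264.   63.  121.7  46.2] zmed 21.8
tilt deg [-0.25 -0.06] z 37.0
tilt deg [0.26 0.05] z 37.0
tilt deg [0.19 0.01] z 37.1
tilt deg [ 0.1  -0.99] z 37.0
```

```bash
python3 - <<'E'
from h import *
p,d=snapshot("scene");cv2.imwrite("pics/fin.png",p)
E
```

```text
(no output)
```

View pics/fin.png

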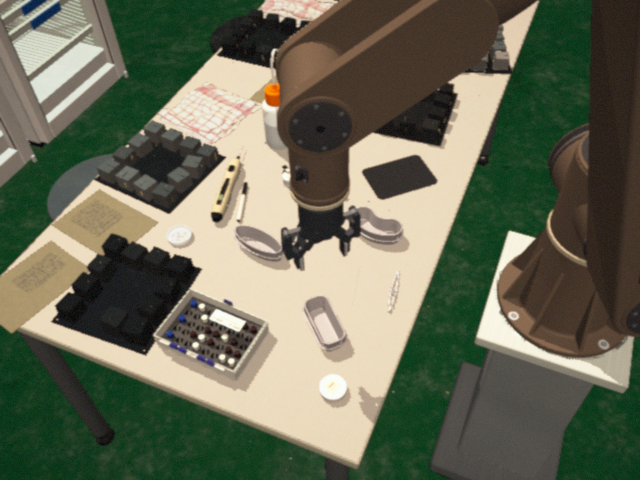

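The scene view shows all three dishes nested: oval at (260,243), kidney at (378,226) and rectangle at (325,323). The mat is empty, the tin and box have not moved, and the gripper is clear.

```bash
python3 -c "
from cell import *
print(job_done())"
```

```text
the job is handed in; nothing more can be done
None
```

All three dishes are seated level on the floors of their own trays, everything is released, and the job was handed in at about 35 s; nothing struck the vial, tin or counter, though the arm hid the vial and counter in the last picture.

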